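# Sort sealed converter modules by weight

### The arm

A 6-joint arm with a two-finger parallel gripper is mounted at the origin on a cart in front of the work surface, level with it; the furniture and walls round the work are solid. World frame = base frame: x ahead of the robot, y to its left, z up, the work surface at z = 0. Lengths are in mm, angles in rad, forces in N, time in s.
With the tool pointing down it reaches from about 350 to 775 mm from the base axis. Payload 7.3 kg.
Tool frame: the origin (TCP) lies on the front face of the gripper's body, between the roots of the fingers; the fingertips stand 66 mm ahead of it and the grasp point (between the pads) lies 47 mm ahead of it (bot.tip_extent is the distance from the TCP to the fingertips, in mm); z points along the fingers, y is the line along which they close (so a half turn about z gives the same grasp; the last joint's range is limited). The gripper opens to 92 mm and grips with 3 to 60 N. Pads are 19 mm wide; open, the fingers measure 130 mm over their backs; the gripper's body (75 mm by 190 mm) begins 47 mm behind the grasp point.
Start: joints at [-1.453, 0.342, 1.524, -0, 1.275, -0.146], TCP at [136.915, -506.846, 292.241] pointing down, gripper open.
Joint ranges: [-2.53, 2.53], [-0.77, 2.02], [0.04, 2.7], [-1, 4.14], [0.28, 2.66], [-3.11, 3.11]. Speed limits (rad/s): [2.57, 2.57, 3.14, 3.14, 3.14, 3.14].

### API

Orientations are given as [roll, pitch, yaw] about the fixed x, y, z axes, in that order (R = Rz(yaw) Ry(pitch) Rx(roll)).
In Python, from plant import readout, viewer, order, bot gives the robot as it stands.
- The arm moves only by the shell command python3 -m creep 'ROWS'. ROWS is text: rows parted by semicolons, each of 7 numbers parted by spaces: the shift along the world's x, y, z in m, then the turn, a rotation vector about the world's x, y, z in rad, then the opening in per cent of the stroke, from 0 (shut) to 100 (fully open). A call has 1 to 8 rows; each row shifts and turns the commanded pose from where the row before left it; what a row does not reach is not made up. A row lasts 1/12 s, in which the tool goes at most 41.7 mm and 7.16 degrees, less where a joint would pass 70% of its speed; a pose out of reach is approached as far as the arm can. A call is refused whole if a number of a shift passes 0.0417 or a number of a turn 0.125, either way. A call with a gripper value outside its range is refused whole. The fingers move at their own pace and stop on an object; the grip force is fixed at half the most. Time passes only in rows, so rows that do not move let the fingers close. It gives the time, the measured TCP pose, the force, the opening and the grip force at its end, in the units of the state.
- readout.get_obs(): the state, without advancing time (a new reading comes with each control period).
- viewer.capture(name): name is "side" or "top" or "wrist"; returns the picture (420x560x3 uint8, red, green, blue); there is no depth.
- viewer.camera_info(name): a dict with "fx", "fy", "cx", "cy" (pixels), "D" ([k1, k2, p1, p2, k3] as OpenCV has them; the pictures are not rectified), "origin" and "rotation" of the camera in the world. Camera axes: x right, y up, looking along -z (the intrinsics and any distortion apply to the point x, -y, -z); pixel columns grow to the right and rows downward; lengths in mm; the calibration is good to about 2 mm. A picture is of the moment at which its call begins: read the wrist's pose just before it. camera_info takes no time and is no camera call; for the wrist camera it gives the pose at the moment of the call.
- order.close_job(): hands the job in; it is judged then, once.
The state is a dict: "time": time; "joint_positions": joint angles; "dq": joint speeds; "tau": joint torques, N m; "tool_pos": TCP position; "tcp_rot": TCP orientation; "contact_force": force on the tool from outside, world axes, zero at the start; "moment": the same for the moment, N m; "grip_width": finger opening in mm; "finger_force": force on a finger pad.
Only numpy, scipy, OpenCV 4.12 (cv2) and the standard library are available. Lean on these libraries where they do the work, as an engineer would, in place of code of your own. Each camera call takes 0.05 s, during which the arm holds its last target. There are 200 camera calls.

### The job

The resin-filling machine missed some of the three sealed converter modules in the black carrier, and only the weight felt at the wrist, as one is lifted just clear, tells them apart: a filled one weighs about 270 g, a hollow one about 100 g. Stand the filled, heavy ones in the blue tray and the hollow, light ones in the red rework tray, flat on the tray floor, lid up; set them down, do not drop them.

Things in the scene. Friction and masses are not known exactly. Their poses are not given: they have to be found in the camera images.
- module_a_center (a point): Centre of a closed aluminium converter module, 42 x 72 x 34 mm (its x, y, z), grey lid with white label on top (+z). All three look alike: filled 255-290 g (2.5-2.8 N), hollow about 100 g (1.0 N); any may be either, at least one and at most two are filled. It starts in a carrier nest, centre 23 mm over the bench. Grip it across its 42 mm, near mid-length, where nothing beside it is higher than 6 mm.
- module_b_center (a point): Centre of a closed aluminium converter module, 42 x 72 x 34 mm (its x, y, z), grey lid with white label on top (+z). All three look alike: filled 255-290 g (2.5-2.8 N), hollow about 100 g (1.0 N); any may be either, at least one and at most two are filled. It starts in a carrier nest, centre 23 mm over the bench. Grip it across its 42 mm, near mid-length, where nothing beside it is higher than 6 mm.
- module_c_center (a point): Centre of a closed aluminium converter module, 42 x 72 x 34 mm (its x, y, z), grey lid with white label on top (+z). All three look alike: filled 255-290 g (2.5-2.8 N), hollow about 100 g (1.0 N); any may be either, at least one and at most two are filled. It starts in a carrier nest, centre 23 mm over the bench. Grip it across its 42 mm, near mid-length, where nothing beside it is higher than 6 mm.
- tray_blue: Low open tray of blue plastic for filled (heavy) modules, fixed, 106 x 186 x 22 mm (its x, y, z), inside 100 x 180 mm, walls and floor 3 mm. Origin: centre of its underside, on the bench. A module on its floor has its centre 20 mm over the bench, its top 15 mm above the rim. Two fit with long sides along the tray's y, centres at y = +42 and -42 mm.
- tray_red: Low open tray of red plastic for hollow (light) modules, fixed, 106 x 186 x 22 mm (its x, y, z), inside 100 x 180 mm, walls and floor 3 mm. Origin: centre of its underside, on the bench. A module on its floor has its centre 20 mm over the bench, its top 15 mm above the rim. Two fit with long sides along the tray's y, centres at y = +42 and -42 mm.
- carrier: Flat black plate, fixed, 62 x 268 x 6 mm (its x, y, z; origin: centre of its underside), with three shallow nests at y = -86, 0 and +86 mm, divided by ribs up to 16 mm over the bench, with corner stops up to 11 mm. The modules stand loose on it, long side along its y, 14 mm apart, and lift straight out. (Left of world y = 0.25 m, beyond x = 0.42 m, a tall test fixture and screen stand: keep clear.)

How it is judged:
By the outcome, as a careful person would: the job done as asked, in the order asked, and still so for the second after the job is handed in, with the robot touching nothing.
It also fails if it takes over 67 s, if anything falls off the work surface, if the arm or the gripper's body presses on something with over 40 N, if the wrist force passes 120 N, or if a joint passes its speed limit or range.

## Working session

There is one attempt and no reset: what is moved stays moved. The work goes in short steps, Python scripts to look and compute and a shell command to move; the robot and the scene stay as the last step left them, time stands still between calls to the robot, and variables do not carry over. Pictures are saved under pics/ and viewed, at most 12 in all, crops included, and the job is handed in when it is done.

```bash
mkdir -p pics; ls; python3 - <<'E'
from plant import readout, viewer
import cv2
for n in ("top","side"):
    im=viewer.capture(n); cv2.imwrite(f"pics/{n}0.png",im[:,:,::-1]); i=viewer.camera_info(n); print(n,i)
print(readout.get_obs())
E
```

```text
pics
top {'fx': 445.20066139083883, 'fy': 445.20066139083883, 'cx': 277.40463711471506, 'cy': 205.91092714270462, 'D': array([-0.12781566,  0.        ,  0.        ,  0.        ,  0.        ]), 'origin': array([439.32091135, -93.0411439 , 917.28137529]), 'rotation': array([ 0.12897331, -0.00180137, -1.59303621])}
side {'fx': 463.9815384420198, 'fy': 463.9815384420198, 'cx': 278.1172283117646, 'cy': 211.49074913982534, 'D': array([-0.03649011,  0.        ,  0.        ,  0.        ,  0.        ]), 'origin': array([247.72570417, 691.73406561, 394.20622531]), 'rotation': array([ 1.16710666, -0.00283094, -2.76969062])}
{'time': 0.1, 'joint_positions': array([-1.45301923e+00,  3.42627882e-01,  1.52491715e+00,  1.96872481e-06,
        1.27538855e+00, -1.46040485e-01]), 'dq': array([ 2.97635288e-04, -2.36998995e-03, -3.78704289e-03, -7.57723818e-06,
        7.08012026e-04, -5.63508933e-05]), 'tau': array([ 1.88042235e-03, -4.32004094e+01, -2.44695389e+01,  7.18342303e-02,
        5.25869080e-02, -5.24531765e-05]), 'tool_pos': array([ 136.87242779, -506.56346017,  291.62897364]), 'tcp_rot': array([-3.14026627e+00, -1.96996969e-04,  2.63816882e-01]), 'contact_force': array([0.88179288, 0.05254908, 0.84257178]), 'moment': array([-0.01430726, -0.04245173,  0.00863176]), 'finger_force': 0.0, 'grip_width': 91.83481346898469}
```

View pics/top0.png

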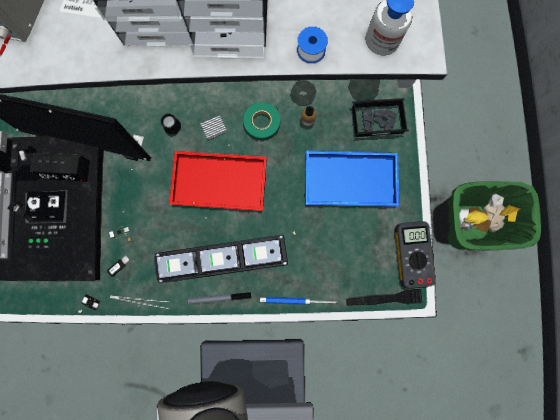

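View pics/side0.png

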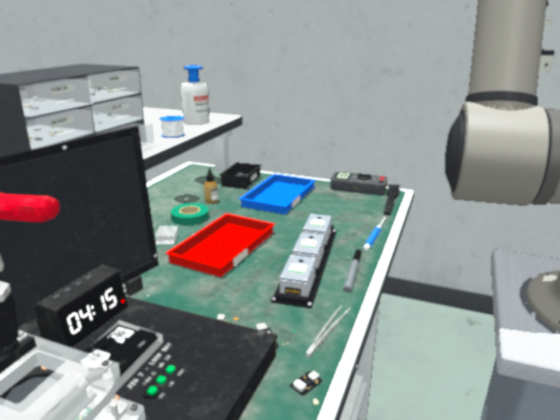

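The top view shows the red tray at about (219,181), the blue tray at (351,180), and modules near (177,264), (221,258) and (264,252). The carrier is slightly rotated. The side view agrees: the modules stand in a row in front of the trays.

```bash
cat > h.py <<'E'
import numpy as np, cv2
from scipy.spatial.transform import Rotation as R
from plant import viewer, readout
def ray(name,px,info=None):
    i=info or viewer.camera_info(name)
    K=np.array([[i['fx'],0,i['cx']],[0,i['fy'],i['cy']],[0,0,1.]])
    u=cv2.undistortPoints(np.float64(px).reshape(-1,1,2),K,np.array(i['D'])).reshape(-1,2)
    d=np.c_[u[:,0],-u[:,1],-np.ones(len(u))]
    return i['origin'],R.from_euler('xyz',i['rotation']).apply(d)
def plane(name,px,z,info=None):
    o,d=ray(name,px,info); return o+d*((z-o[2])/d[:,2])[:,None]
def rect(p):
    (c,s,a)=cv2.minAreaRect(np.float32(p[:,:2])); b=cv2.boxPoints((c,s,a))
    e=max((b[1]-b[0],b[2]-b[1]),key=np.linalg.norm); t=np.degrees(np.arctan2(e[1],e[0]))%180
    return np.round(c,1),np.round(s,1),round(t,1)
def blobs(m,amin):
    cs,_=cv2.findContours(m.astype(np.uint8),cv2.RETR_EXTERNAL,cv2.CHAIN_APPROX_NONE)
    return [c[:,0,:] for c in cs if cv2.contourArea(c)>amin]
E
python3 - <<'E'
from h import *
im=cv2.imread('pics/top0.png'); hsv=cv2.cvtColor(im,cv2.COLOR_BGR2HSV); h,s,v=cv2.split(hsv)
for n,m in (('red',((h<8)|(h>172))&(s>150)&(v>80)),('blue',(h>100)&(h<125)&(s>120)&(v>80))):
    for c in blobs(m,1500): print(n,rect(plane('top',c,22)))
g=((s<75)&(v>95)); g[:225]=0; g[300:]=0;g[:,:150]=0; g[:,295:]=0
for c in blobs(g,300): print('mod',rect(plane('top',c,40)), c.mean(0))
k=(v<50);k[:225]=0;k[300:]=0;k[:,:140]=0;k[:,300:]=0
k=cv2.morphologyEx((k|g).astype(np.uint8),cv2.MORPH_OPEN,np.ones((3,3)))
for c in blobs(k,1500): print('carrier',rect(plane('top',c,6)))
a=cv2.resize(im[220:300,140:300],None,fx=5,fy=5,interpolation=cv2.INTER_CUBIC); cv2.imwrite('pics/c0.png',a)
E
```

```text
red (array([611.3,  24.3]), array([192.1, 113.1]), np.float32(84.7))
blue (array([ 610.2, -251.7]), array([194.4, 114.4]), np.float32(87.7))
mod (array([395.2,  36.2]), array([90.3, 44.7]), np.float32(89.2)) [212.84577114 289.11442786]
mod (array([441.1, 103.9]), array([41.5, 77.8]), np.float32(97.6)) [177.96031746 264.35714286]
mod (array([451.6,  20.4]), array([42.1, 73.7]), np.float32(96.9)) [219.11403509 258.44736842]
mod (array([461.6, -64.2]), array([42.7, 71. ]), np.float32(96.9)) [261.70642202 252.31192661]
mod (array([495.9, 113.8]), array([47.7, 88.9]), np.float32(93.0)) [172.15384615 238.17751479]
```

View pics/c0.png

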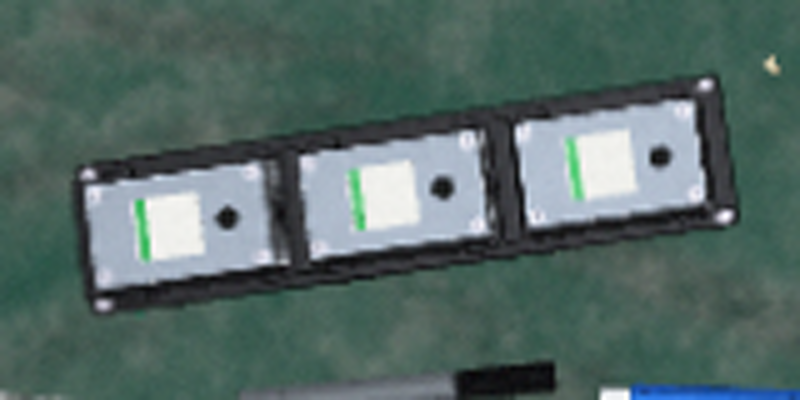

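Three lidded modules show clearly. I'll take the lid corners from this crop and refine the targets.

```bash
python3 - <<'E'
from h import *
C={'L':[(88,186),(256,164),(272,262),(100,290)],'M':[(300,155),(475,130),(488,232),(312,258)],'R':[(515,125),(690,98),(705,195),(532,228)]}
for k,c in C.items():
    px=np.array(c,float)/5+[140,220]-.4; p=plane('top',px,40)[:,:2]; print(k,p.mean(0).round(1),rect(p))
im=cv2.imread('pics/top0.png')
a=cv2.resize(im[140:220,160:410],None,fx=3.2,fy=3.2,interpolation=cv2.INTER_CUBIC); cv2.imwrite('pics/c1.png',a)
i=viewer.camera_info('top');print(plane('top',[[445,75],[0,95],[250,75]],150), plane('top',[[235,296],[250,300]],5))
E
```

```text
L [440.7 106.5] (array([440.4, 106.1]), array([41.3, 69.3]), np.float32(96.9))
M [451.7  21.2] (array([451.6,  21.2]), array([40.7, 70.3]), np.float32(97.0))
R [462.7 -64.3] (array([462.1, -64.2]), array([40.9, 69.7]), np.float32(97.5))
[[ 778.47634742 -415.19169744  150.        ]
 [ 765.75316718  432.42244622  150.        ]
 [ 781.26721682  -51.89300472  150.        ]] [[375.46657111  -7.33500069   5.        ]
 [366.87320512 -37.61134174   5.        ]]
```

View pics/c1.png

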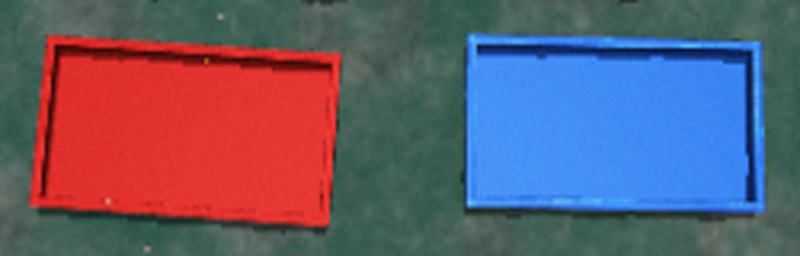

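```bash
python3 -m creep '0.04 0 0 0 0 0.12 60;0.04 0 0 0 0 0.12 60;0.04 0 0 0 0 0.12 60;0.04 0 0 0 0 0.12 60;0.04 0 0 0 0 0.12 60;0.04 0 0 0 0 0.12 60;0.04 0 0 0 0 0.12 60;0.04 0 0 0 0 0.12 60'
python3 -m creep '0 0.04 0 0 0 0.12 60;0 0.04 0 0 0 0.12 60;0 0.04 0 0 0 0.12 60;0 0.04 0 0 0 0.11 60;0 0.04 0 0 0 0 60;0 0.04 0 0 0 0 60;0 0.04 0 0 0 0 60;0 0.04 0 0 0 0 60'
python3 -m creep '0 0.04 -0.01 0 0 0 60;0 0.04 -0.01 0 0 0 60;0 0.02 -0.03 0 0 0 60;0 0 -0.04 0 0 0 60;0 0 0 0 0 0 60;0 0 0 0 0 0 60'
python3 - <<'E'
from h import *
for n,c in {'red':[(48,36),(341,54),(329,224),(32,207)],'blue':[(467,36),(763,43),(765,211),(467,206)]}.items():
    p=plane('top',np.array(c,float)/3.2+[160,140]-.35,22)[:,:2]; print(n,p.mean(0).round(1),rect(p))
i=viewer.camera_info('wrist'); o=readout.get_obs(); print(o['tool_pos'],o['tcp_rot'],o['contact_force'],i['origin'],i['rotation'])
cv2.imwrite('pics/w0.png',viewer.capture('wrist')[:,:,::-1])
E
```

```text
time: 0.77
tool_pos: [458.8, -506.3, 291.7]
tcp_rot: [-3.141, -0.0, 1.23]
contact_force: [0.1, -1.1, -0.4]
grip_width: 55.5
finger_force: 0.0
time: 1.43
tool_pos: [456.4, -184.9, 291.9]
tcp_rot: [-3.141, -0.0, 1.693]
contact_force: [1.5, -0.1, 0.6]
grip_width: 55.2
finger_force: 0.0
time: 1.93
tool_pos: [456.1, -86.5, 201.4]
tcp_rot: [-3.138, -0.002, 1.694]
contact_force: [-0.0, -0.3, 0.6]
grip_width: 55.0
finger_force: 0.0
red [611.4  23.3] (array([611.7,  23.1]), array([191. , 112.3]), np.float32(85.4))
blue [ 609.5 -252.4] (array([ 609.4, -252.4]), array([193.4, 110.8]), np.float32(87.7))
[456.13393887 -86.46812531 201.39378627] [-3.13756207e+00 -1.94248139e-03  1.69445305e+00] [-0.01441965 -0.27900057  0.57182694] [447.81208175 -13.14090701 293.69371797] [-0.2749627   0.00436902  0.12312857]
```

View pics/w0.png

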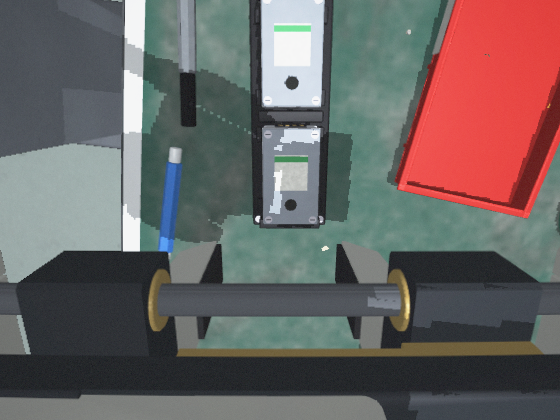

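The wrist view shows the right-hand module's lid spanning about columns 262–321 and rows 127–221. I'll cross-check the target position with this.

```bash
python3 - <<'E'
from h import *
p=plane('wrist',[(262,127),(321,127),(321,221),(262,221)],40);print(p.mean(0),rect(p))
p=plane('wrist',[(262,-2),(324,-2),(322,107),(262,107)],40);print(p.mean(0),rect(p))
E
```

```text
[464.03545364 -62.99113139  40.        ] (array([464.4, -62.9]), array([44.6, 69.7]), np.float32(97.0))
[453.84749844  18.95087488  40.        ] (array([453.8,  19. ]), array([41.6, 68.3]), np.float32(97.0))
```

```bash
python3 -m creep '0.007 0.023 -0.02 0 0 0 60;0 0 -0.035 0 0 0 60;0 0 -0.03 0 0 0 60;0 0 -0.02 0 0 0 60;0 0 -0.014 0 0 0 60;0 0 0 0 0 0 60;0 0 0 0 0 0 60;0 0 0 0 0 0 60'
for k in 1; do python3 -c "
from plant import readout;o=readout.get_obs();print(o['tool_pos'],o['contact_force'])"; done
python3 -m creep '0 0 0 0 0 0 60;0 0 0 0 0 0 60'
```

```text
time: 2.65
tool_pos: [465.4, -64.8, 85.1]
tcp_rot: [3.138, 0.001, 1.693]
contact_force: [0.2, -0.3, 0.5]
grip_width: 55.4
finger_force: 0.0
[465.35802313 -64.80383306  85.08376841] [ 0.18893312 -0.29105176  0.46801621]
time: 2.82
tool_pos: [464.7, -64.3, 84.6]
tcp_rot: [3.139, 0.001, 1.693]
contact_force: [-0.6, -0.4, -0.3]
grip_width: 55.2
finger_force: 0.0
```

```bash
python3 -m creep '0 0 -0.006 0 0 0 60;0 0 0 0 0 0 60;0 0 0 0 0 0 60' | grep -E 'pos|contact'
python3 -m creep '0 0 0 0 0 0 60' | grep contact;python3 -m creep '0 0 0 0 0 0 60' | grep contact;python3 -m creep '0 0 0 0 0 0 60' | grep contact
python3 -m creep '0 0 0 0 0 0 0;0 0 0 0 0 0 0;0 0 0 0 0 0 0;0 0 0 0 0 0 0;0 0 0 0 0 0 0'
python3 -m creep '0 0 0.01 0 0 0 0;0 0 0.015 0 0 0 0;0 0 0.01 0 0 0 0;0 0 0 0 0 0 0;0 0 0 0 0 0 0;0 0 0 0 0 0 0;0 0 0 0 0 0 0'
for i in 1 2 3 4 5 6; do python3 -m creep '0 0 0 0 0 0 0' | grep contact; done
```

```text
tool_pos: [463.7, -63.8, 77.1]
contact_force: [-0.2, -0.4, -1.2]
contact_force: [0.1, 0.2, -0.2]
contact_force: [-0.3, 0.2, -0.2]
contact_force: [-0.9, 0.9, -0.3]
time: 3.73
tool_pos: [463.1, -63.8, 77.2]
tcp_rot: [-3.14, -0.0, 1.694]
contact_force: [-5.8, -1.9, 4.6]
grip_width: 41.7
finger_force: 30.0
time: 4.32
tool_pos: [463.5, -63.7, 111.4]
tcp_rot: [-3.14, -0.001, 1.694]
contact_force: [-0.7, 0.0, -3.5]
grip_width: 42.2
finger_force: 30.0
contact_force: [-0.2, 0.5, -2.9]
contact_force: [-0.7, -0.1, -3.6]
contact_force: [0.3, -1.0, -3.0]
contact_force: [-1.0, 0.1, -2.8]
contact_force: [1.1, -0.4, -3.4]
contact_force: [-0.0, -0.2, -2.6]
```

Heavy: about 2.7 N. This one goes in the blue tray, far slot.

```bash
python3 -m creep '0 0 0.03 0 0 0 0;0.016 -0.025 0.01 0 0 -0.08 0;0.02 -0.033 0 0 0 -0.083 0;0.02 -0.033 0 0 0 0 0;0.02 -0.033 0 0 0 0 0;0.02 -0.033 0 0 0 0 0;0.02 -0.033 0 0 0 0 0;0.018 -0.026 0 0 0 0 0' | grep -E 'pos'
python3 -m creep '0.01 -0.015 0 0 0 0 0;0 0 -0.01 0 0 0 0;0 0 -0.02 0 0 0 0;0 0 -0.015 0 0 0 0;0 0 0 0 0 0 0;0 0 0 0 0 0 0;0 0 0 0 0 0 0'
```

```text
tool_pos: [598.5, -282.5, 152.0]
time: 6.07
tool_pos: [608.2, -294.7, 108.0]
tcp_rot: [3.141, 0.0, 1.531]
contact_force: [0.5, -0.0, -2.3]
grip_width: 41.6
finger_force: 30.0
```

```bash
python3 -m creep '0 0 -0.015 0 0 0 0;0 0 -0.01 0 0 0 0;0 0 -0.004 0 0 0 0;0 0 -0.002 0 0 0 0;0 0 0 0 0 0 0;0 0 0 0 0 0 0;0 0 0 0 0 0 0'
python3 -m creep '0 0 -0.001 0 0 0 0;0 0 -0.001 0 0 0 0;0 0 0 0 0 0 0;0 0 0 0 0 0 0' | grep -E 'pos|cont'
python3 -c "
from h import *
cv2.imwrite('pics/w1.png',viewer.capture('wrist')[:,:,::-1])"
```

```text
time: 6.65
tool_pos: [608.2, -295.0, 76.9]
tcp_rot: [3.141, 0.001, 1.531]
contact_force: [0.5, -1.1, -3.2]
grip_width: 41.5
finger_force: 30.0
tool_pos: [607.9, -294.9, 74.3]
contact_force: [0.3, 0.3, -3.0]
```

View pics/w1.png

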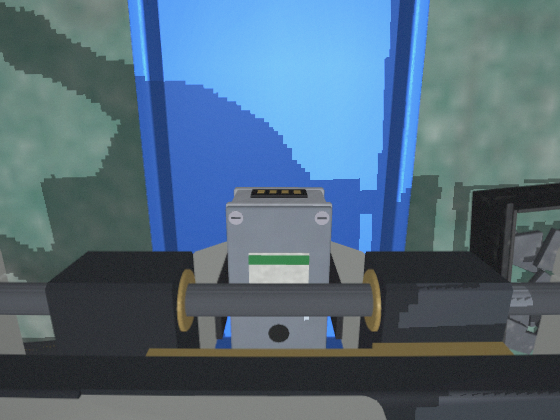

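The module sits centred between the blue walls (lid columns 228–331, walls about 150–415). There is no contact yet, so I'll keep lowering gently.

```bash
python3 -m creep '0 0 -0.0007 0 0 0 0;0 0 0 0 0 0 0;0 0 0 0 0 0 0' | grep -E 'pos|cont'
python3 -m creep '0 0 -0.0007 0 0 0 0;0 0 0 0 0 0 0;0 0 0 0 0 0 0' | grep -E 'pos|cont'
```

```text
tool_pos: [608.0, -294.9, 74.3]
contact_force: [-3.0, 1.0, 4.6]
tool_pos: [608.0, -294.9, 74.2]
contact_force: [-3.6, 1.4, 9.1]
```

```bash
python3 -m creep '0 0 0 0 0 0 55;0 0 0 0 0 0 55;0 0 0 0 0 0 55;0 0 0.015 0 0 0 55;0 0 0.03 0 0 0 55;0 0 0.03 0 0 0 60;0 0 0.02 0 0 0 60' | grep -E 'pos|width'
python3 -m creep '-0.016 0.032 0 0 0 0.08 60;-0.017 0.035 0 0 0 0.083 60;-0.017 0.035 0 0 0 0 60;-0.017 0.035 0 0 0 0 60;-0.017 0.035 0 0 0 0 60;-0.017 0.035 0 0 0 0 60;-0.017 0.035 0 0 0 0 60;-0.017 0.035 0 0 0 0 60' | grep pos
python3 -m creep '-0.014 0.025 0 0 0 0 60;-0.006 0.013 0 0 0 0 60;0 0 -0.025 0 0 0 60;0 0 -0.02 0 0 0 60;0 0 -0.01 0 0 0 60;0 0 0 0 0 0 60;0 0 0 0 0 0 60;0 0 0 0 0 0 60'
python3 -c "
from h import *
cv2.imwrite('pics/w2.png',viewer.capture('wrist')[:,:,::-1])"
```

```text
tool_pos: [608.6, -295.3, 170.4]
grip_width: 54.6
tool_pos: [472.0, -16.5, 167.9]
time: 9.45
tool_pos: [453.5, 20.0, 113.4]
tcp_rot: [3.14, 0.0, 1.694]
contact_force: [-0.4, 0.5, 0.6]
grip_width: 54.8
finger_force: 0.0
```

View pics/w2.png

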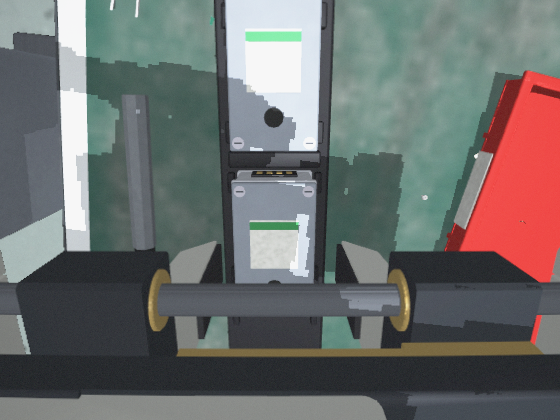

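The middle module (columns 232–316) lies between the open fingers (inner faces about 222 and 336). Next: lower, grip and weigh.

```bash
python3 -m creep '0 0 -0.015 0 0 0 60;0 0 -0.012 0 0 0 60;0 0 -0.009 0 0 0 60;0 0 0 0 0 0 60;0 0 0 0 0 0 60;0 0 0 0 0 0 60;0 0 0 0 0 0 60' | grep -E 'pos|contact'
for i in 1 2 3 4; do python3 -m creep '0 0 0 0 0 0 60' | grep contact; done
python3 -m creep '0 0 0 0 0 0 0;0 0 0 0 0 0 0;0 0 0 0 0 0 0;0 0 0 0 0 0 0;0 0 0 0 0 0 0' | grep -E 'pos|contact|wid'
python3 -m creep '0 0 0.01 0 0 0 0;0 0 0.015 0 0 0 0;0 0 0.01 0 0 0 0;0 0 0 0 0 0 0;0 0 0 0 0 0 0;0 0 0 0 0 0 0;0 0 0 0 0 0 0'
for i in 1 2 3 4 5 6 7; do python3 -m creep '0 0 0 0 0 0 0' | grep contact; done
```

```text
tool_pos: [453.4, 20.1, 77.5]
contact_force: [-1.0, 0.1, -0.7]
contact_force: [0.8, -0.1, 0.6]
contact_force: [0.3, 0.1, 0.7]
contact_force: [-0.4, -0.7, 0.1]
contact_force: [0.2, -1.1, 0.5]
tool_pos: [452.6, 20.2, 76.8]
contact_force: [-2.9, -0.7, 2.0]
grip_width: 41.8
time: 11.42
tool_pos: [452.5, 20.2, 111.1]
tcp_rot: [-3.14, -0.0, 1.694]
contact_force: [-0.2, 0.4, -2.3]
grip_width: 42.0
finger_force: 30.0
contact_force: [0.3, -0.6, -3.4]
contact_force: [0.2, -0.6, -2.3]
contact_force: [0.2, 0.2, -3.2]
contact_force: [-0.4, -1.1, -2.3]
contact_force: [1.3, -0.4, -2.9]
contact_force: [0.8, -0.1, -2.1]
contact_force: [-0.4, -0.0, -2.6]
```

Heavy too (about 2.7 N). It goes in the near slot of the blue tray.

```bash
python3 -m creep '0 0 0.03 0 0 0 0;0.018 -0.025 0.01 0 0 -0.08 0;0.022 -0.033 0 0 0 -0.083 0;0.022 -0.033 0 0 0 0 0;0.022 -0.033 0 0 0 0 0;0.022 -0.033 0 0 0 0 0;0.022 -0.033 0 0 0 0 0;0.02 -0.026 0 0 0 0 0' | grep -E 'pos'
python3 -m creep '0.0105 -0.0145 0 0 0 0 0;0 0 -0.01 0 0 0 0;0 0 -0.02 0 0 0 0;0 0 -0.015 0 0 0 0;0 0 0 0 0 0 0;0 0 0 0 0 0 0;0 0 0 0 0 0 0'
python3 -c "
from h import *
cv2.imwrite('pics/w3.png',viewer.capture('wrist')[:,:,::-1])"
```

```text
tool_pos: [601.7, -198.6, 151.7]
time: 13.25
tool_pos: [611.7, -210.1, 107.6]
tcp_rot: [3.141, 0.0, 1.531]
contact_force: [0.4, 0.8, -2.2]
grip_width: 41.7
finger_force: 30.0
```

View pics/w3.png

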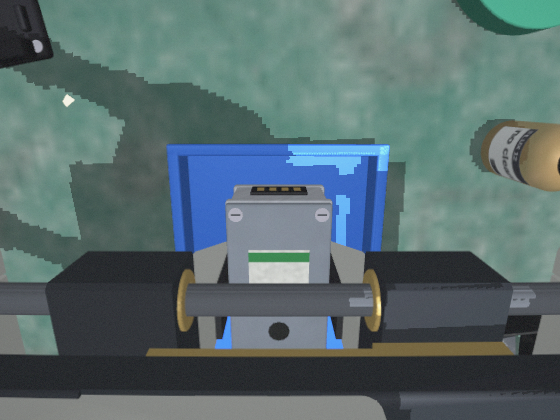

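The module (columns 228–331) is centred over the tray end (columns 170–388), clear of the wall. Lowering.

```bash
python3 -m creep '0 0 -0.015 0 0 0 0;0 0 -0.01 0 0 0 0;0 0 -0.004 0 0 0 0;0 0 -0.002 0 0 0 0;0 0 -0.001 0 0 0 0;0 0 0 0 0 0 0;0 0 0 0 0 0 0'| grep -E 'pos|cont'
python3 -m creep '0 0 -0.001 0 0 0 0;0 0 0 0 0 0 0;0 0 0 0 0 0 0' | grep -E 'pos|cont'
python3 -m creep '0 0 -0.0007 0 0 0 0;0 0 0 0 0 0 0;0 0 0 0 0 0 0' | grep -E 'pos|cont'
python3 -m creep '0 0 -0.0007 0 0 0 0;0 0 0 0 0 0 0;0 0 0 0 0 0 0' | grep -E 'pos|cont'
```

```text
tool_pos: [611.7, -210.5, 75.4]
contact_force: [-0.8, -0.2, -3.0]
tool_pos: [611.5, -210.4, 74.0]
contact_force: [-0.5, -0.0, -2.7]
tool_pos: [611.5, -210.4, 73.9]
contact_force: [-2.0, 0.2, 3.9]
tool_pos: [611.5, -210.4, 73.8]
contact_force: [-4.9, 1.1, 8.9]
```

```bash
python3 -m creep '0 0 0 0 0 0 55;0 0 0 0 0 0 55;0 0 0 0 0 0 55;0 0 0.015 0 0 0 55;0 0 0.03 0 0 0 55;0 0 0.03 0 0 0 60;0 0 0.02 0 0 0 60' | grep -E 'pos|width'
python3 -m creep '-0.018 0.032 0 0 0 0.08 60;-0.019 0.035 0 0 0 0.083 60;-0.019 0.035 0 0 0 0 60;-0.019 0.035 0 0 0 0 60;-0.019 0.035 0 0 0 0 60;-0.019 0.035 0 0 0 0 60;-0.019 0.035 0 0 0 0 60;-0.019 0.035 0 0 0 0 60' | grep pos
python3 -m creep '-0.014 0.025 0 0 0 0 60;-0.0045 0.014 0 0 0 0 60;0 0 -0.025 0 0 0 60;0 0 -0.02 0 0 0 60;0 0 -0.01 0 0 0 60;0 0 0 0 0 0 60;0 0 0 0 0 0 60;0 0 0 0 0 0 60'
python3 -c "
from h import *
cv2.imwrite('pics/w4.png',viewer.capture('wrist')[:,:,::-1])"
```

```text
tool_pos: [612.1, -210.7, 169.9]
grip_width: 54.6
tool_pos: [459.4, 68.0, 167.5]
time: 16.55
tool_pos: [442.5, 105.6, 113.0]
tcp_rot: [3.14, 0.0, 1.694]
contact_force: [-0.1, 0.1, -0.1]
grip_width: 55.1
finger_force: 0.0
```

View pics/w4.png

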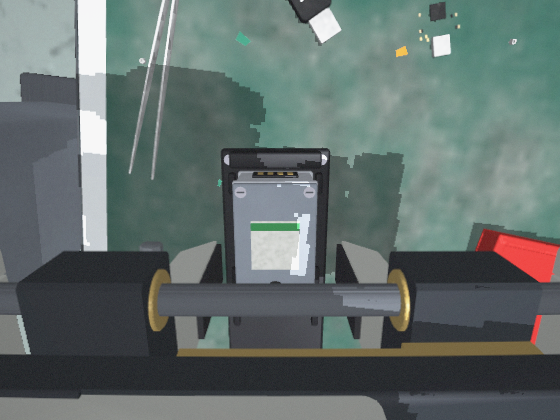

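The last module (columns 233–317) is between the fingers, same as before. Grip and weigh.

```bash
python3 -m creep '0 0 -0.015 0 0 0 60;0 0 -0.012 0 0 0 60;0 0 -0.009 0 0 0 60;0 0 0 0 0 0 60;0 0 0 0 0 0 60;0 0 0 0 0 0 60;0 0 0 0 0 0 60' | grep -E 'pos|contact'
for i in 1 2 3 4; do python3 -m creep '0 0 0 0 0 0 60' | grep contact; done
python3 -m creep '0 0 0 0 0 0 0;0 0 0 0 0 0 0;0 0 0 0 0 0 0;0 0 0 0 0 0 0;0 0 0 0 0 0 0' | grep -E 'pos|contact|wid'
python3 -m creep '0 0 0.01 0 0 0 0;0 0 0.015 0 0 0 0;0 0 0.01 0 0 0 0;0 0 0 0 0 0 0;0 0 0 0 0 0 0;0 0 0 0 0 0 0;0 0 0 0 0 0 0'
for i in 1 2 3 4 5 6 7; do python3 -m creep '0 0 0 0 0 0 0' | grep contact; done
```

```text
tool_pos: [442.4, 105.7, 77.1]
contact_force: [-0.6, 0.9, -0.0]
contact_force: [-0.1, 0.5, 0.5]
contact_force: [-0.7, 0.1, 0.1]
contact_force: [0.0, 1.0, -0.2]
contact_force: [1.0, -0.5, -0.8]
tool_pos: [441.8, 105.6, 76.4]
contact_force: [-0.9, -0.9, 0.8]
grip_width: 41.7
time: 18.52
tool_pos: [441.5, 105.6, 110.7]
tcp_rot: [-3.14, -0.0, 1.694]
contact_force: [-0.4, -0.2, -1.1]
grip_width: 42.1
finger_force: 30.0
contact_force: [0.2, 0.8, -1.4]
contact_force: [-0.1, 0.1, -0.7]
contact_force: [0.3, -0.1, -0.4]
contact_force: [0.8, -0.2, -1.2]
contact_force: [-0.2, -0.8, -1.6]
contact_force: [0.1, -0.4, -1.1]
contact_force: [-0.3, 0.7, -0.2]
```

Light (about 1.0 N). It goes in the red tray, at the centre.

```bash
python3 -m creep '0 0 0.03 0 0 0 0;0.025 -0.012 0.01 0 0 -0.1 0;0.035 -0.017 0 0 0 -0.108 0;0.035 -0.017 0 0 0 0 0;0.035 -0.017 0 0 0 0 0;0.025 -0.012 0 0 0 0 0;0.015 -0.0074 0 0 0 0 0;0 0 0 0 0 0 0' | grep -E 'pos'
python3 -m creep '0 0 0 0 0 0 0;0 0 -0.01 0 0 0 0;0 0 -0.02 0 0 0 0;0 0 -0.015 0 0 0 0;0 0 0 0 0 0 0;0 0 0 0 0 0 0;0 0 0 0 0 0 0'
python3 -c "
from h import *
cv2.imwrite('pics/w5.png',viewer.capture('wrist')[:,:,::-1])"
```

```text
tool_pos: [614.6, 21.2, 151.1]
time: 20.35
tool_pos: [611.8, 23.7, 107.1]
tcp_rot: [3.141, -0.0, 1.486]
contact_force: [-0.2, -0.1, -1.3]
grip_width: 41.6
finger_force: 30.0
```

View pics/w5.png

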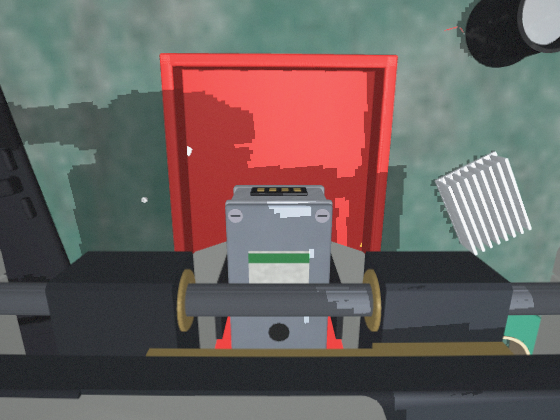

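It is centred in the red tray (walls at columns 162–397). Lowering: contact is expected near TCP z = 73.4.

```bash
python3 -m creep '0 0 -0.015 0 0 0 0;0 0 -0.01 0 0 0 0;0 0 -0.004 0 0 0 0;0 0 -0.002 0 0 0 0;0 0 -0.001 0 0 0 0;0 0 0 0 0 0 0;0 0 0 0 0 0 0'| grep -E 'pos|cont'
python3 -m creep '0 0 -0.001 0 0 0 0;0 0 0 0 0 0 0;0 0 0 0 0 0 0' | grep -E 'pos|cont'
python3 -m creep '0 0 -0.0007 0 0 0 0;0 0 0 0 0 0 0;0 0 0 0 0 0 0' | grep -E 'pos|cont'
python3 -m creep '0 0 -0.0005 0 0 0 0;0 0 0 0 0 0 0;0 0 0 0 0 0 0' | grep -E 'pos|cont'
```

```text
tool_pos: [612.2, 23.2, 74.9]
contact_force: [0.5, -1.0, -1.2]
tool_pos: [612.0, 23.3, 73.6]
contact_force: [-0.4, 0.4, -0.6]
tool_pos: [612.0, 23.2, 73.4]
contact_force: [-2.4, 0.2, 6.0]
tool_pos: [612.0, 23.3, 73.5]
contact_force: [-4.4, -0.3, 9.7]
```

```bash
python3 -m creep '0 0 0 0 0 0 55;0 0 0 0 0 0 55;0 0 0 0 0 0 55;0 0 0.015 0 0 0 55;0 0 0.03 0 0 0 55;0 0 0.03 0 0 0 60;0 0 0.03 0 0 0 60' | grep -E 'pos|width'
python3 -m creep '-0.03 0 0.02 0 0 0 60;-0.035 0 0.02 0 0 0 60;-0.035 0 0.01 0 0 0 60;-0.035 0 0 0 0 0 60;-0.035 0 0 0 0 0 60;0 0 0 0 0 0 60;0 0 0 0 0 0 60;0 0 0 0 0 0 60'
python3 -c "
from h import *
t=viewer.capture('top')[:,:,::-1]
cv2.imwrite('pics/t9.png',t)
s=viewer.capture('side')[150:300,130:360,::-1]; a=cv2.resize(t[130:290,140:410],None,fx=2.2,fy=2.2); s=cv2.resize(s,(a.shape[1]//2*1,int(s.shape[0]*(a.shape[1]//2)/s.shape[1])))
c=np.zeros((a.shape[0]+s.shape[0],a.shape[1],3),np.uint8); c[:a.shape[0]]=a; c[a.shape[0]:,:s.shape[1]]=s; cv2.imwrite('pics/f.png',c[:600])"
```

```text
tool_pos: [611.6, 23.3, 177.8]
grip_width: 54.3
time: 22.98
tool_pos: [442.8, 23.1, 227.7]
tcp_rot: [3.14, 0.0, 1.486]
contact_force: [-0.1, -0.5, -0.3]
grip_width: 55.0
finger_force: 0.0
```

View pics/f.png

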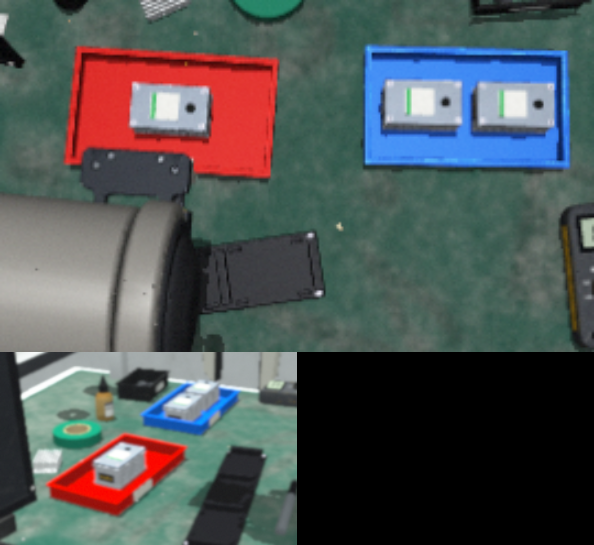

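Two modules stand flat in the blue tray (about (423,105) and (514,106)) and one in the red tray (about (170,109)). All have the lid up, the carrier is empty, and the arm is clear.

```bash
python3 -c "
from plant import order; print(order.close_job())"
```

```text
the job is handed in; nothing more can be done
None
```

I weighed all three modules at the wrist and handed the job in at about 23 s: the two heavy ones (about 2.7 N each) stand in the blue tray and the light one (about 1.0 N) in the red tray, all flat and lid up.

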